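# Slide the step gauge under the sensor bridge and trigger the reading

### The job

Push the flat stepped gauge along the table top, straight under the low sensor bridge, until its nose sits fully home and square against the stop bar on the bridge's far side; then press the white button on the control box all the way down and let it come up again. Only push with the fingers: the gauge stays flat on the table, never lifted, carried or tipped, the button is not pressed before the gauge is home, and everything else on the table is left where it is.

Things in the scene. Friction and masses are not known exactly. Their poses are not given: they have to be found in the camera images.
- gauge: Loose flat aluminium step gauge, 120 mm long (its x), 70 wide (its y), 0.27 to 0.55 kg. Origin: centre of the flat underside. Tail end (x -60 to -20 mm) 12 mm high, then steps 16, 20 and 24 mm high from x = -20, 7 and 34 up to the nose at x = +60. Starts on the robot's side of the bridge, nose towards it, a little askew and off to one side.
- bridge: Sensor bridge fixed to the table. Aluminium beam 60 mm deep (its x, -30 to 30), 130 wide (its y), underside 28 and top 61 mm above the table, on two blue legs from x = -30 to 50 mm, inner faces at y = +-43, outer at +-63. Origin on the table under the beam's middle; x is the direction of pushing, the open mouth is at x = -30.
- stop (a point): Middle of the stop bar's near face at table height, 40 mm beyond the bridge's origin along its x. The steel bar is 14 mm high and lies across between the legs; the gauge's nose must rest on this face.
- home (a point): Point on the table where the gauge's origin lies when home (bridge x = -20 mm, y = 0, sideways play between the legs +-8 mm), its x axis along the bridge's. 50 mm of its tail then stand out of the mouth.
- trigger_top (a point): Centre of the top of the round white push button (28 mm across), pointing up, on a fixed grey control box 80 x 80 x 35 mm that stands to the left or the right of the bridge's approach.
- trigger (a joint): Travel of the button: 0 up, 0.006 m fully pressed; sprung, about 5 N when fully down, comes up by itself.
- can: Bystander: closed can 66 mm across, 85 mm high; origin at the centre of its underside. Stands to the side opposite the control box.
- lens: Bystander: black camera lens standing upright, 42 mm across, 46 mm high, beside the bridge; origin at the centre of its underside.
- block: Bystander: aluminium block 40 x 30 x 40 mm high, on the other side of the bridge; origin at the centre of its underside.
- collar: Bystander: steel collar lying flat, 44 mm across, 18 mm high, to the side of the gauge's lane; origin at the centre of its underside.
- driver: Bystander: screwdriver lying on the table to the right of the bridge.
- jar: Bystander: small clear jar with white cap, 50 mm across, 60 mm high, to the left of the bridge; origin at the centre of its underside.
Things that resemble listed ones, but are neither listed nor needed, are in the scene too. Of the things that look like the gauge, take the one that is farthest from the robot's base at the start.

How it is judged:
By the outcome, as a careful person would: the job done as asked, in the order asked, and still so for the second after the job is handed in, with the robot touching nothing.
It also fails if it takes over 59 s, if anything falls off the work surface, if the arm or the gripper's body presses on something with over 40 N, if the wrist force passes 120 N, or if a joint passes its speed limit or range.

### The arm

A 6-joint arm with a two-finger parallel gripper is mounted at the origin on the work surface. World frame = base frame: x ahead of the robot, y to its left, z up, the work surface at z = 0. Lengths are in m, angles in degrees, forces in N, time in s.
With the tool pointing down it reaches from about 0.3 to 0.75 m from the base axis. Payload 8.5 kg.
Tool frame: the origin (TCP) lies midway between the tips of the shut fingers; the grasp point (between the pads) lies 19 mm behind it; z points along the fingers, y is the direction in which the jaws open and shut (so a half turn about z gives the same grasp; the last joint's range is limited). The gripper opens to 85 mm and grips with 20 to 120 N. Pads are 22 mm wide; open, the fingers measure 114 mm over their backs; the gripper's body (76 mm by 85 mm) begins 54 mm behind the grasp point. The pads swing forward as they close: fully open they stand 13 mm farther back than shut.
Start: joints at [-78.512, 21.807, 74.336, -0, 83.858, -12.336], TCP at [0.222, -0.503, 0.193] pointing down, gripper open.
Joint ranges: [-178.18, 178.18], [-50.72, 133.34], [12.68, 142.11], [-81.47, 261.47], [9.98, 163.14], [-165.26, 165.26]. Speed limits (degrees/s): [136.94, 136.94, 180, 180, 180, 180].

### API

Orientations are given as a 3x3 rotation matrix whose columns are the frame's x, y, z axes.
In Python, from rig import env, viewer, ticket gives the robot as it stands. The module is installed in compiled form; this text tells all that it offers.
- The arm moves only by the shell command python3 -m pendant 'ROWS' [FORCE]. ROWS is JSON, a list of rows, each a list of 3 entries, a list of its own where there are three numbers: the shift along the world's x, y, z in mm, then the turn about the world's z in rad, then the opening, from -1 (shut) to 1 (fully open). A call has 1 to 12 rows; each row shifts and turns the pose as measured when the row begins; what a row does not reach is not made up. A row lasts 1/8 s, in which the tool goes at most 62.5 mm and 10.7 degrees, less where a joint would pass 70% of its speed; a pose out of reach is approached as far as the arm can. A call with a gripper value outside its range is refused whole. The fingers move at their own pace and stop on an object; FORCE is the grip in N (left out, the last holds). Time passes only in rows, so rows that do not move let the fingers close. It gives the time, the measured TCP pose, the force and the opening at its end, in the units of the state.
- env.observe(): the state, without advancing time (a new reading comes with each control period).
- viewer.get_image(name): name is "side" or "top" or "wrist"; returns (picture, depth): 420x560x3 uint8, red, green, blue; 420x560 float32, m along the optical axis (not along the pixel's ray), 0 where there is no reading.
- viewer.camera_params(name): a dict with "fx", "fy", "cx", "cy" (pixels), "D" ([k1, k2, p1, p2, k3] as OpenCV has them; the pictures are not rectified), "rvec" (rotation vector, rad) and "tvec" (3), from world to camera coordinates, as OpenCV has them; the wrist camera has in their place "T_tool_cam" (4x4, takes a point from camera to tool coordinates, whose origin is the TCP and whose axes are the flange's). Camera axes: x right, y down, z forward; pixel columns grow to the right and rows downward; lengths in m; the calibration is good to about 2 mm. A picture is of the moment at which its call begins: read the wrist's pose just before it. camera_params takes no time and is no camera call.
- ticket.close_job(): hands the job in, once; it reports no verdict.
The state is a dict: "time_s": time; "q": joint angles; "qvel": joint speeds; "joint_efforts": joint torques, N m; "position": TCP position; "tool_rot": TCP orientation; "ft_force": force on the tool from outside, world axes, zero at the start; "wrist_torque": the same for the moment, N m; "grip_width": finger opening in m.
Only numpy, scipy, OpenCV 4.12 (cv2) and the standard library are available. Lean on these libraries where they do the work, as an engineer would, in place of code of your own. Each camera call takes 0.05 s, during which the arm holds its last target. There are 200 camera calls.

## Working session

There is one attempt and no reset: what is moved stays moved. The work goes in short steps, Python scripts to look and compute and a shell command to move; the robot and the scene stay as the last step left them, time stands still between calls to the robot, and variables do not carry over. Pictures are saved under pics/ and viewed, about 8 in all and at most 12, crops included, and the job is handed in when it is done.

```bash
mkdir -p pics
cat > h.py <<'E'
import numpy as np, cv2
from rig import env, viewer, ticket
def snap(name,fn=None):
    s=env.observe(); im,d=viewer.get_image(name)
    p=viewer.camera_params(name)
    np.savez('pics/'+(fn or name)+'.npz',im=im,d=d,pos=s['position'],rot=s['tool_rot'])
    cv2.imwrite('pics/'+(fn or name)+'.png',im[:,:,::-1]); return s,im,d
def cam(name,z=None):
    p=viewer.camera_params(name)
    K=np.array([[p['fx'],0,p['cx']],[0,p['fy'],p['cy']],[0,0,1.]]);D=np.array(p['D'],float)
    if 'rvec' in p:
        R=cv2.Rodrigues(np.array(p['rvec'],float))[0];t=np.array(p['tvec'],float).ravel()
        return K,D,R.T,-R.T@t
    T=np.array(p['T_tool_cam']); Rt=np.array(z['rot']);
    return K,D,Rt@T[:3,:3],Rt@T[:3,3]+np.array(z['pos'])
def pts(name,uv,fn=None,plane=None):
    """world points: by depth, or by ray-plane at height plane"""
    z=np.load('pics/'+(fn or name)+'.npz'); K,D,R,c=cam(name,z)
    uv=np.array(uv,float).reshape(-1,2)
    n=cv2.undistortPoints(uv.reshape(-1,1,2),K,D).reshape(-1,2); r=np.c_[n,np.ones(len(n))]
    if plane is None:
        dd=z['d'][uv[:,1].round().astype(int),uv[:,0].round().astype(int)]
        return (r*dd[:,None])@R.T+c
    w=r@R.T; return c+w*((plane-c[2])/w[:,2])[:,None]
def proj(name,P,fn=None):
    z=np.load('pics/'+(fn or name)+'.npz'); K,D,R,c=cam(name,z)
    return cv2.projectPoints(np.array(P,float).reshape(-1,1,3),cv2.Rodrigues(R.T)[0],-R.T@c,K,D)[0].reshape(-1,2)
def crop(fn,x0,y0,x1,y1,k,out):
    im=cv2.imread('pics/'+fn+'.png')[y0:y1,x0:x1]
    cv2.imwrite('pics/'+out+'.png',cv2.resize(im,None,fx=k,fy=k,interpolation=cv2.INTER_CUBIC))
E
python3 - <<'E'
from h import *
s,_,_=snap('top'); snap('side')
print(s['time_s'],s['position'],s['tool_rot'],s['grip_width'],s['ft_force'])
a=cv2.imread('pics/top.png')
cv2.imwrite('pics/t2.png',cv2.resize(a,(800,600),interpolation=cv2.INTER_CUBIC))
for n in('top','side'): print(cam(n)[3],cam(n)[2].tolist())
E
```

```text
0.0 [ 0.22208828 -0.50280503  0.19199684] [[ 9.14799958e-01  4.03907119e-01 -2.75885845e-04]
 [ 4.03907084e-01 -9.14798903e-01  1.42680147e-03]
 [ 3.23915202e-04 -1.41667017e-03 -9.99998944e-01]] 0.0852803122648388 [-0.63200223 -0.1549615  -0.75993727]
[ 0.38858034 -0.01973594  1.34098835] [[0.012709367913251723, -0.9908806989241613, 0.1341413898347977], [-0.99970351996037, -0.015378176881528427, -0.018878131651370922], [0.020768826305106347, -0.13386169046955138, -0.9907823694830982]]
[0.22220832 0.49694037 0.8131173 ] [[-0.8488255868234353, -0.41872606473605595, 0.3227438703748018], [-0.5284957730634212, 0.6562666992800783, -0.5385222718422402], [0.013687257137473152, -0.6276802546891906, -0.7783509214135778]]
```

View pics/t2.png

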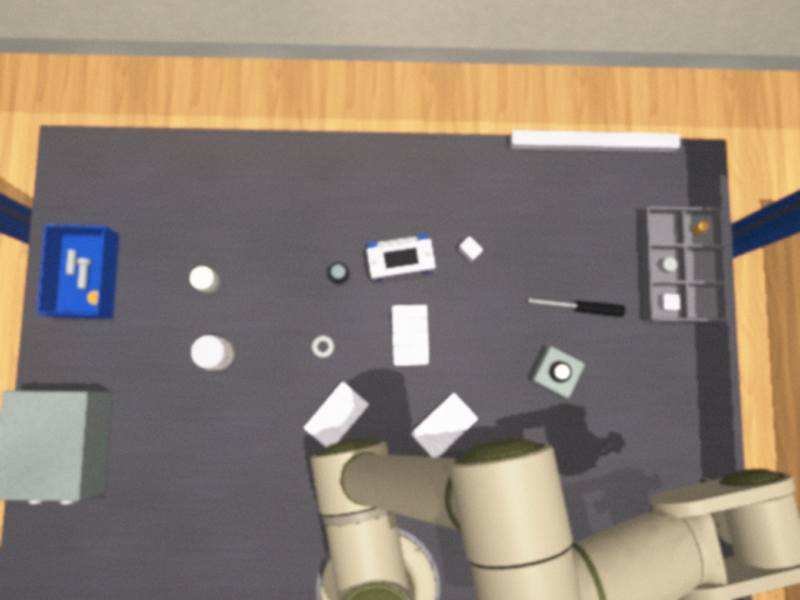

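View pics/side.png

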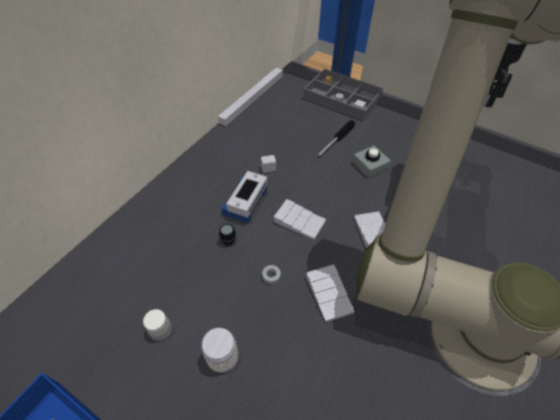

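Top picture (800x600): three gauge lookalikes at (410,335), (336,414) and (445,425). The one at (410,335), nearest the bridge (400,257), is farthest from the base. The control box is at (558,372) on the right, the can at (210,352), the collar at (322,346), the lens at (338,271) and the block at (471,247).

Run:
```python
from h import *
crop('top',240,150,420,290,4.4,'c1')
crop('side',200,120,420,280,3.6,'c2')
print('bases',pts('top',np.array([[410,335],[336,414],[445,425]])*.7,plane=.015).round(3))
print('collar,lens,block',pts('top',np.array([[322,346],[338,271],[471,247]])*.7,plane=.02).round(3))
```

```text
bases [[ 0.504 -0.058  0.015]
 [ 0.341  0.091  0.015]
 [ 0.322 -0.131  0.015]]
collar,lens,block [[ 0.478  0.122  0.02 ]
 [ 0.634  0.094  0.02 ]
 [ 0.69  -0.184  0.02 ]]
```

View pics/c1.png

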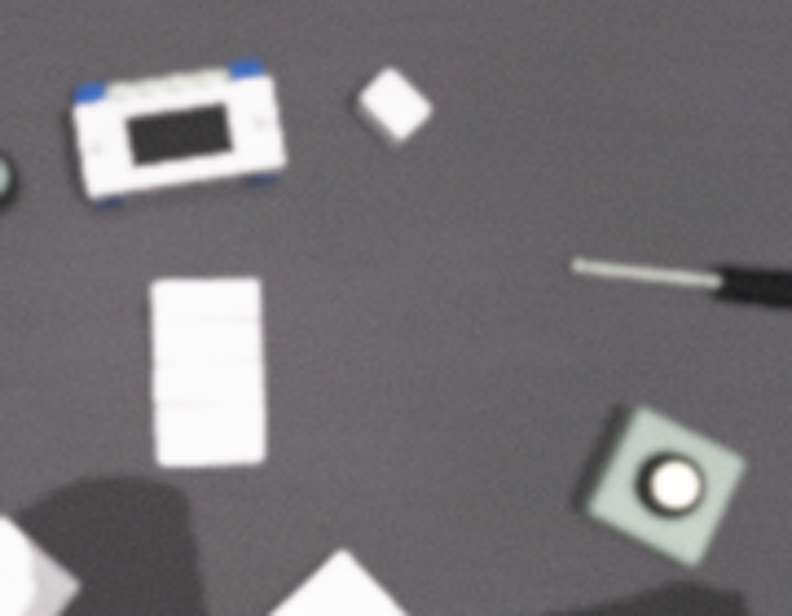

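View pics/c2.png

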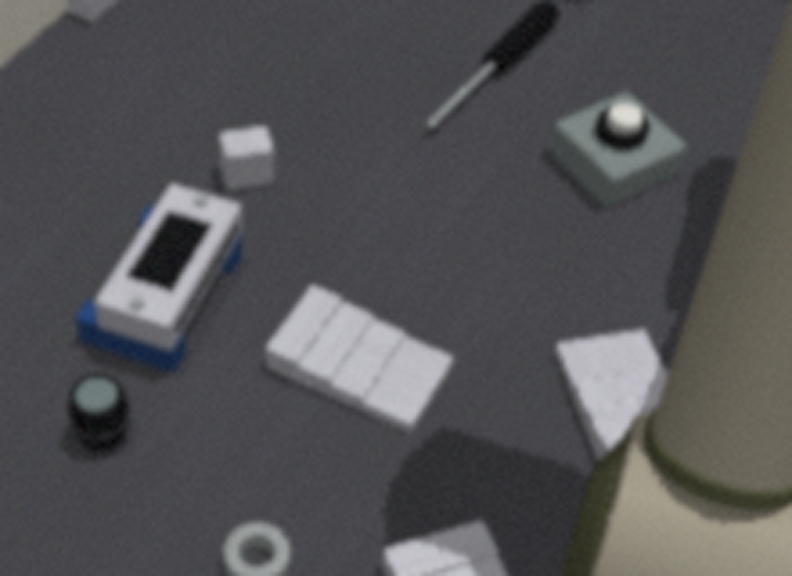

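Checked in the close crop: the chosen gauge (c1 corners about (150,282), (260,279), (265,462), (157,466)) has its thick nose towards the bridge. Next I compute the poses.

Run:
```python
from h import *
f=lambda a:(np.array(a,float)+.5)/4.4+[240,150]-.5
n=pts('top',f([[150,281],[261,278]]),plane=.024);t=pts('top',f([[266,463],[157,467]]),plane=.012)
print('gauge nose L,R, tail R,L',n.round(4).tolist(),t.round(4).tolist())
m=n.mean(0)-t.mean(0);print('len',np.linalg.norm(m[:2]),'yaw',np.degrees(np.arctan2(m[1],m[0])),'c',(n.mean(0)+t.mean(0))/2)
# bridge top by depth & white mask fit
z=np.load('pics/top.npz');h,w=z['d'].shape
uv=np.stack(np.meshgrid(np.arange(w),np.arange(h)),-1).reshape(-1,2)
P=pts('top',uv)
def rect(msk,nm):
    q=P[msk][:,:2]; r=cv2.minAreaRect((q*1000).astype(np.float32)); print(nm,len(q),r,'meanz',P[msk][:,2].mean(), 'box',cv2.boxPoints(r).round().tolist())
box=lambda x0,x1,y0,y1,z0,z1:(P[:,0]>x0)&(P[:,0]<x1)&(P[:,1]>y0)&(P[:,1]<y1)&(P[:,2]>z0)&(P[:,2]<z1)
rect(box(.56,.76,-.14,.06,.05,.07),'bridge')
rect(box(.43,.57,-.12,.0,.008,.04),'gauge')
rect(box(.35,.52,-.42,-.26,.025,.042),'ctl')
rect(box(.35,.52,-.42,-.26,.044,.07),'button')
c=pts('top',f([[74,104],[271,77],[287,163],[90,200]]),plane=.061);print('bridge top corners FL FR NR NL',c.round(4).tolist(),c.mean(0))
d=(c[0]+c[3]-c[1]-c[2]);print('bridge yaw',np.degrees(np.arctan2(-d[0],d[1])))
print('button',pts('top',f([[676,487]]),plane=.05),pts('top',f([[676,487]])))
i=np.array([[v/4.4+240,u] for v,u in []])
g=lambda a:(np.array(a,float)+.5)/3.6+[200,120]-.5
b=pts('side',g([[176,184],[243,206],[163,342],[97,295]]),plane=.061);print('side bridge top FR NR NL FL',b.round(4).tolist(),b.mean(0))
e=(b[3]+b[2]-b[0]-b[1]);print('yaw',np.degrees(np.arctan2(-e[0],e[1])))
k=pts('side',g([[317,286],[454,358],[411,425]]),plane=.012);k[0]=pts('side',g([[317,286]]),plane=.024)[0];print('side gauge NR TR TL',k.round(4).tolist())
print('btn side',pts('side',g([[628,113]])),pts('side',g([[628,113]]),plane=.05))
```

```text
gauge nose L,R, tail R,L [[0.5644, -0.0175, 0.024], [0.5676, -0.0919, 0.024]] [[0.4445, -0.0969, 0.012], [0.4408, -0.0241, 0.012]]
len 0.12345580320582894 yaw 2.6891479187233513 c [ 0.50430371 -0.05759746  0.018     ]
bridge 925 ((657.9042358398438, -33.697723388671875), (61.67780685424805, 129.52670288085938), 9.890032768249512) meanz 0.059865900559506746 box [[616.0, 25.0], [639.0, -103.0], [699.0, -92.0], [677.0, 35.0]]
gauge 967 ((505.45281982421875, -64.87432861328125), (119.43258666992188, 96.81069946289062), 2.636796236038208) meanz 0.01808395469931 box [[444.0, -19.0], [448.0, -116.0], [567.0, -110.0], [563.0, -14.0]]
ctl 586 ((432.77215576171875, -358.421630859375), (81.51788330078125, 80.49087524414062), 63.44594192504883) meanz 0.035652947578849535 box [[379.0, -377.0], [451.0, -413.0], [487.0, -340.0], [415.0, -304.0]]
button 175 ((439.6084899902344, -344.6199645996094), (71.28446960449219, 54.76819610595703), 87.09469604492188) meanz 0.05234960917095118 box [[410.0, -379.0], [465.0, -382.0], [469.0, -310.0], [414.0, -308.0]]
bridge top corners FL FR NR NL [[0.6762, 0.0343, 0.061], [0.6967, -0.0954, 0.061], [0.639, -0.1064, 0.061], [0.6123, 0.0225, 0.061]] [ 0.65605033 -0.03625554  0.061     ]
bridge yaw 10.359353342667678
button [[ 0.43090799 -0.36199603  0.05      ]] [[ 0.43066882 -0.36006211  0.05729466]]
side bridge top FR NR NL FL [[0.6895, -0.0939, 0.061], [0.6332, -0.1021, 0.061], [0.6079, 0.0378, 0.061], [0.6727, 0.0282, 0.061]] [ 0.65082129 -0.03245994  0.061     ]
yaw 9.126337162106015
side gauge NR TR TL [[0.5599, -0.0916, 0.024], [0.4431, -0.0953, 0.012], [0.4407, -0.0254, 0.012]]
btn side [[ 0.42828195 -0.36177675  0.05838066]] [[ 0.43057021 -0.37131202  0.05      ]]
```

```bash
python3 -m pendant '[[[21,49,0],-0.06,-0.2],[[21,49,0],-0.06,-0.2],[[21,49,0],-0.06,-0.2],[[21,49,0],-0.06,-0.2],[[21,49,0],-0.06,-0.2],[[21,49,0],-0.06,-0.2],[[21,49,0],0,-0.2],[[21,49,0],0,-0.2],[[20,50,0],0,-0.2],[[0,0,0],0,-0.2]]' 40
python3 - <<'E'
from h import *
s,_,_=snap('wrist','w1'); print(s['time_s'],s['position'],s['tool_rot'][:,0],s['grip_width'],s['q'])
snap('top','top2')
a=cv2.imread('pics/w1.png');cv2.imwrite('pics/w1b.png',cv2.resize(a,(800,600)))
E
```

```text
time_s: 1.35
position: [0.4119, -0.0454, 0.1892]
tool_rot: [[0.999, 0.042, -0.001], [0.042, -0.999, 0.006], [-0.0, -0.006, -1.0]]
ft_force: [-0.2, -0.7, 0.7]
grip_width: 0.0342
1.35 [ 0.41194244 -0.04543249  0.18920669] [ 9.99125089e-01  4.18203269e-02 -3.42506672e-04] 0.03418304312241193 [-22.97924381   8.29137876  94.15471494   0.29579048  77.71287264
  64.5606367 ]
```

View pics/w1b.png

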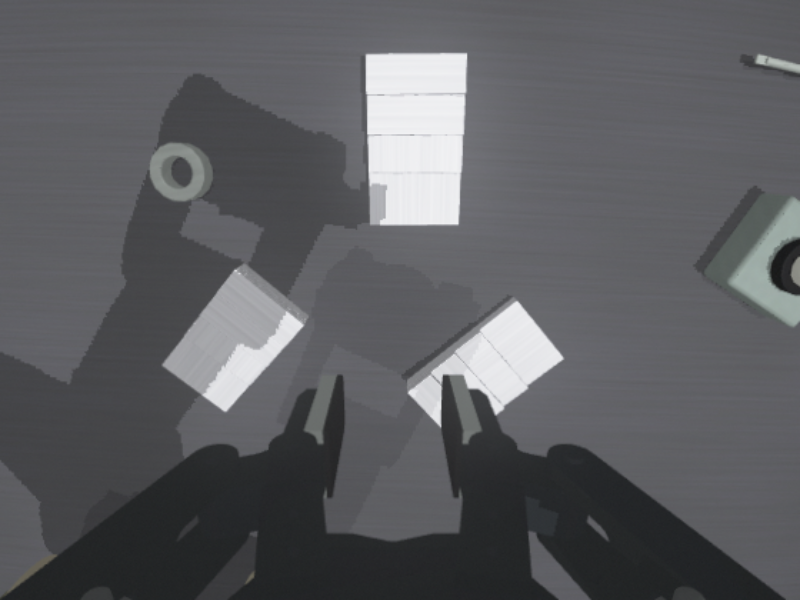

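The wrist view shows the gauge with its nose at (365,54)-(467,53) and its tail at (370,224)-(459,224). Both decoys lie lower, by the fingers, and the collar is at (181,171).

Run:
```python
from h import *
f=lambda a:(np.array(a,float)+.5)*.7-.5
n=pts('wrist',f([[365,54],[467,53]]),'w1',plane=.024);t=pts('wrist',f([[459.5,224.5],[369.5,224.5]]),'w1',plane=.012)
print(n.round(4).tolist(),t.round(4).tolist())
m=n.mean(0)-t.mean(0);print('len',np.linalg.norm(m[:2]),np.linalg.norm(n[0]-n[1]),np.linalg.norm(t[0]-t[1]),'yaw',np.degrees(np.arctan2(m[1],m[0])),'c',(n.mean(0)+t.mean(0))/2)
print('depth z of table/nose/tail',pts('wrist',f([[320,80],[416,72],[430,200],[600,120]]),'w1'))
print('decoy R corner, decoy L corner',pts('wrist',f([[517,298],[243,264]]),'w1',plane=.024))
print(viewer.camera_params('wrist')['T_tool_cam'])
```

```text
[[0.5628, -0.0191, 0.024], [0.5665, -0.0895, 0.024]] [[0.4465, -0.0956, 0.012], [0.4435, -0.0249, 0.012]]
len 0.11975014502618202 0.07047585211704854 0.07071698826900533 yaw 2.841951140994576 c [ 0.50483474 -0.05728299  0.018     ]
depth z of table/nose/tail [[ 5.48572733e-01  1.57005894e-02  4.36155342e-04]
 [ 5.52588987e-01 -5.49352909e-02  2.44214114e-02]
 [ 4.64438731e-01 -7.11160589e-02  1.28677243e-02]
 [ 5.30440218e-01 -1.99102079e-01  7.65053738e-04]]
decoy R corner, decoy L corner [[ 0.39193209 -0.14481595  0.024     ]
 [ 0.41052165  0.07300674  0.024     ]]
[[-6.12077186e-04 -9.51532482e-01 -3.07547656e-01  7.97631067e-02]
 [ 9.99999476e-01 -8.34937929e-04  5.93058316e-04 -4.12870685e-04]
 [-8.21097454e-04 -3.07547132e-01  9.51532494e-01 -1.82318597e-01]
 [ 0.00000000e+00  0.00000000e+00  0.00000000e+00  1.00000000e+00]]
```

```bash
python3 -m pendant '[[[50,0,15],0,-0.2],[[50,0,15],0,-0.2],[[0,0,0],0,-0.2],[[0,0,0],0,-0.2]]'
python3 - <<'E'
from h import *
s,_,_=snap('wrist','w2'); print(s['time_s'],s['position'])
a=cv2.imread('pics/w2.png');cv2.imwrite('pics/w2b.png',cv2.resize(a,(800,600)))
E
```

```text
time_s: 1.95
position: [0.5114, -0.0533, 0.2185]
tool_rot: [[1.0, 0.029, -0.005], [0.029, -1.0, 0.006], [-0.005, -0.006, -1.0]]
ft_force: [-0.5, 0.7, -1.2]
grip_width: 0.0337
1.95 [ 0.51137305 -0.05330248  0.21845224]
```

View pics/w2b.png

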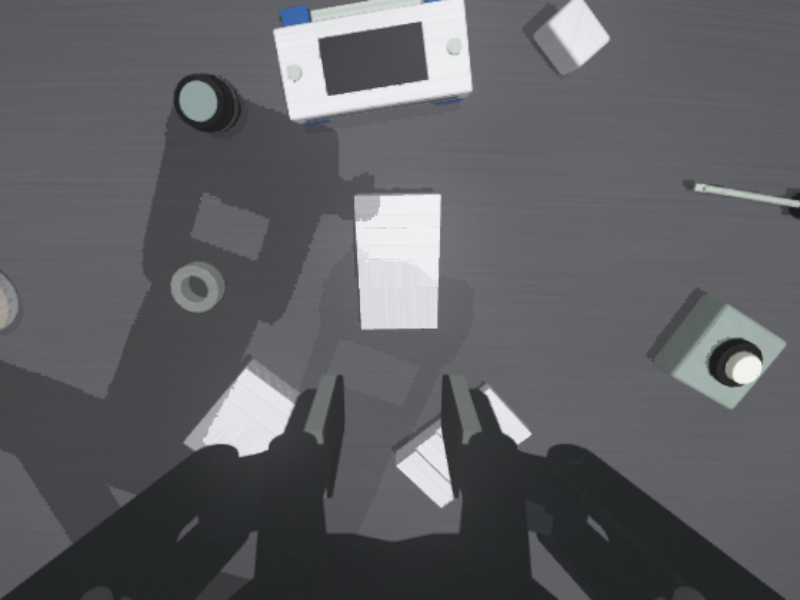

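The bridge top is visible with corners at (275,31), (463,0), (471,92) and (291,122), the screws at (293,72) and (454,46), and the button at (743,368).

Run:
```python
from h import *
f=lambda a:(np.array(a,float)+.5)*.7-.5
c=pts('wrist',f([[274,31],[463,0],[471.5,92],[291,122]]),'w2',plane=.061);print(c.round(4).tolist(),c.mean(0))
d=c[0]+c[3]-c[1]-c[2];print('yaw',np.degrees(np.arctan2(-d[0],d[1])),np.linalg.norm(d)/2,np.linalg.norm(c[0]+c[1]-c[2]-c[3])/2)
s=pts('wrist',f([[293,72],[454,46]]),'w2',plane=.061);d=s[0]-s[1];print('screws',s,s.mean(0),np.degrees(np.arctan2(-d[0],d[1])))
d=pts('wrist',f([[372,58],[320,40],[418,24],[427,80],[329,95]]),'w2',plane=.061);print('disp',d[1:].mean(0))
n=pts('wrist',f([[355,195],[440.5,194]]),'w2',plane=.024);t=pts('wrist',f([[437.5,328.5],[361,329]]),'w2',plane=.012)
print('gauge',n.round(4).tolist(),t.round(4).tolist(),(n.mean(0)+t.mean(0))/2)
b=f([[743,368]]);print('button',pts('wrist',b,'w2'),pts('wrist',b,'w2',plane=.057))
```

```text
[[0.6732, 0.0317, 0.061], [0.6949, -0.0934, 0.061], [0.6383, -0.103, 0.061], [0.6154, 0.0219, 0.061]] [ 0.65544851 -0.03569352  0.061     ]
yaw 10.114814127358441 0.12695391004901674 0.05799962316260653
screws [[ 0.64781161  0.01955243  0.061     ]
 [ 0.66678047 -0.08913972  0.061     ]] [ 0.65729604 -0.03479364  0.061     ] 9.89951362980583
disp [ 0.65649227 -0.03514024  0.061     ]
gauge [[0.5634, -0.0203, 0.024], [0.5662, -0.0893, 0.024]] [[0.4458, -0.095, 0.012], [0.4432, -0.0252, 0.012]] [ 0.50469363 -0.05743936  0.018     ]
button [[ 0.43445655 -0.3550648   0.05831512]] [[ 0.43385064 -0.35623166  0.057     ]]
```

```bash
python3 -m pendant '[[[-50,-4,-20],0.016,-0.2],[[-43,-4,-40],0,-0.2],[[0,0,-50],0,-0.2],[[0,0,-50],0,-0.2],[[0,0,-20],0,-0.2],[[0,0,0],0,-0.2],[[0,0,0],0,-0.2]]'
```

```text
time_s: 2.88
position: [0.409, -0.0633, 0.0361]
tool_rot: [[0.999, 0.038, -0.002], [0.038, -0.999, 0.003], [-0.002, -0.003, -1.0]]
ft_force: [-1.1, 0.5, 0.9]
grip_width: 0.0339
```

```bash
python3 -m pendant '[[[6,2,-20],0.008,-0.2],[[0,0,-11],0,-0.2],[[0,0,0],0,-0.2],[[0,0,0],0,-0.2]]'
```

```text
time_s: 3.38
position: [0.4164, -0.0623, 0.0078]
tool_rot: [[0.999, 0.046, 0.004], [0.046, -0.999, 0.0], [0.004, -0.0, -1.0]]
ft_force: [-0.1, -0.7, 1.0]
grip_width: 0.0344
```

```bash
python3 -m pendant '[[[0,1,-5],0,-0.2],[[0,0,0],0,-0.2],[[5,0,0],0,-0.2],[[0,0,0],0,-0.2]]'
```

```text
time_s: 3.88
position: [0.4222, -0.0615, 0.0034]
tool_rot: [[0.999, 0.046, 0.006], [0.046, -0.999, -0.0], [0.006, 0.001, -1.0]]
ft_force: [-0.3, 1.0, 0.3]
grip_width: 0.0344
```

```bash
python3 -m pendant '[[[5,0,0],0,-0.2],[[4,0,0],0,-0.2],[[4,0.3,0],0,-0.2],[[4,0.3,0],0,-0.2],[[0,0,0],0,-0.2]]'
```

```text
time_s: 4.5
position: [0.4407, -0.0609, 0.0034]
tool_rot: [[0.999, 0.046, 0.006], [0.046, -0.999, -0.0], [0.006, 0.001, -1.0]]
ft_force: [0.2, -0.2, 1.1]
grip_width: 0.0341
```

Run:
```python
from h import *
s,_,_=snap('wrist','w3'); print(s['time_s'],s['position'])
a=cv2.imread('pics/w3.png');cv2.imwrite('pics/w3b.png',cv2.resize(a,(800,600)))
```

```text
4.5 [ 0.44072978 -0.06088365  0.00337028]
```

View pics/w3b.png

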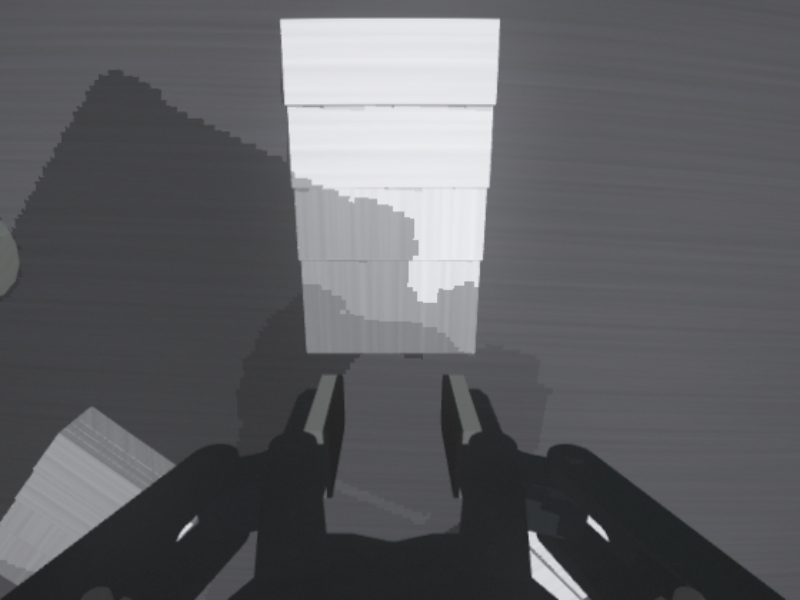

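```bash
cat > g.py <<'E'
from h import *
import sys
def gauge(fn,NL,NR,TR,TL,bo=(0.6565,-0.0350),by=10.0):
    f=lambda a:(np.array(a,float)+.5)*.7-.5
    n=pts('wrist',f([NL,NR]),fn,plane=.024);t=pts('wrist',f([TR,TL]),fn,plane=.012)
    m=n.mean(0)-t.mean(0);c=(n.mean(0)+t.mean(0))/2;yaw=np.degrees(np.arctan2(m[1],m[0]))
    a=np.radians(by);R=np.array([[np.cos(a),np.sin(a)],[-np.sin(a),np.cos(a)]])
    w=[np.degrees(np.arctan2(-(p-q)[0],(p-q)[1])) for p,q in((n[0],n[1]),(t[1],t[0]))]
    print('c',c.round(4),'tail',t.mean(0).round(4),'yaw',yaw.round(2),'edge yaws',np.round(w,2),'len',np.linalg.norm(m[:2]).round(4),'in bridge mm',((R@(c[:2]-bo))*1000).round(1))
E
python3 - <<'E'
from g import *
gauge('w3',(280,19),(499.5,19),(475,353),(306.5,353))
f=lambda a:(np.array(a,float)+.5)*.7-.5
for z in (.003,.008,.02): print(z,pts('wrist',f([[330,375],[455,375]]),'w3',plane=z))
print(pts('wrist',f([[333,380],[452,380]]),'w3'))
E
```

```text
c [ 0.5045 -0.0569  0.018 ] tail [ 0.4446 -0.0597  0.012 ] yaw 2.68 edge yaws [2.6  2.56] len 0.12 in bridge mm [-153.5    4.8]
0.003 [[ 0.42895791 -0.03338513  0.003     ]
 [ 0.43143393 -0.08883233  0.003     ]]
0.008 [[ 0.43142474 -0.03402265  0.008     ]
 [ 0.43383316 -0.08795616  0.008     ]]
0.02 [[ 0.43734511 -0.03555269  0.02      ]
 [ 0.43959131 -0.08585336  0.02      ]]
[[ 0.4511385  -0.04055931  0.05152927]
 [ 0.45271927 -0.07955894  0.05121004]]
```

Run:
```python
from h import *
z=np.load('pics/w3.npz');d=z['d'];K,D,R,c=cam('wrist',z);print(K[0,0],c)
print('depth col left finger',[(v,round(float(d[v,231]),3)) for v in range(250,345,8)])
for v in(264,270,290,310,340): print(v,[(u,round(float(d[v,u]),3)) for u in range(205,345,6)])
print('proj of TCP-based tip guesses', proj('wrist',[z['pos']+z['rot']@np.array(p) for p in([.011,.017,0],[.011,-.017,0],[.011,.017,-.01],[.011,.017,-.048],[-.011,.017,0],[.0,.017,0])],'w3')/.7)
```

```text
318.47778612481676 [ 0.51931918 -0.0567378   0.18615306]
depth col left finger [(250, 0.201), (258, 0.202), (266, 0.148), (274, 0.142), (282, 0.135), (290, 0.128), (298, 0.125), (306, 0.126), (314, 0.125), (322, 0.125), (330, 0.124), (338, 0.125)]
264 [(205, 0.204), (211, 0.204), (217, 0.205), (223, 0.205), (229, 0.151), (235, 0.15), (241, 0.203), (247, 0.205), (253, 0.204), (259, 0.204), (265, 0.204), (271, 0.203), (277, 0.203), (283, 0.205), (289, 0.204), (295, 0.204), (301, 0.202), (307, 0.204), (313, 0.151), (319, 0.15), (325, 0.205), (331, 0.204), (337, 0.205), (343, 0.204)]
270 [(205, 0.206), (211, 0.206), (217, 0.204), (223, 0.145), (229, 0.144), (235, 0.144), (241, 0.206), (247, 0.207), (253, 0.204), (259, 0.205), (265, 0.205), (271, 0.206), (277, 0.206), (283, 0.206), (289, 0.206), (295, 0.205), (301, 0.206), (307, 0.206), (313, 0.145), (319, 0.144), (325, 0.145), (331, 0.206), (337, 0.203), (343, 0.206)]
290 [(205, 0.135), (211, 0.136), (217, 0.128), (223, 0.129), (229, 0.128), (235, 0.138), (241, 0.21), (247, 0.21), (253, 0.209), (259, 0.209), (265, 0.209), (271, 0.209), (
[... 342 characters left out ...]
.215), (283, 0.214), (289, 0.215), (295, 0.215), (301, 0.214), (307, 0.215), (313, 0.141), (319, 0.122), (325, 0.121), (331, 0.112), (337, 0.113), (343, 0.11)]
340 [(205, 0.09), (211, 0.09), (217, 0.091), (223, 0.09), (229, 0.125), (235, 0.222), (241, 0.222), (247, 0.223), (253, 0.222), (259, 0.222), (265, 0.222), (271, 0.221), (277, 0.222), (283, 0.224), (289, 0.222), (295, 0.222), (301, 0.222), (307, 0.223), (313, 0.222), (319, 0.126), (325, 0.091), (331, 0.09), (337, 0.091), (343, 0.09)]
proj of TCP-based tip guesses [[432.59463447 329.60230171]
 [353.16141837 329.67164152]
 [434.68393493 338.27417883]
 [445.01247217 381.23867179]
 [431.22399048 376.05205751]
 [431.90313771 353.24379833]]
```

Run:
```python
from h import *
s,im,d=snap('side','s3')
p=proj('side',[s['position'],s['position']+[0,0,.05],s['position']+[0.011,.03,0]],'s3');print(p)
h,w=d.shape;uv=np.stack(np.meshgrid(np.arange(w),np.arange(h)),-1).reshape(-1,2)
P=pts('side',uv,'s3');m=(abs(P[:,0]-.4407)<.03)&(abs(P[:,1]+.061)<.05)&(P[:,2]>.02)&(P[:,2]<.25)
for a in np.arange(.02,.16,.01):
    k=m&(P[:,2]>=a)&(P[:,2]<a+.01);print(round(a,2),k.sum(),P[k][:,:2].mean(0).round(3) if k.any() else '',uv[k].mean(0).round() if k.any() else '')
x,y=int(p[0][0]),int(p[0][1]);crop('s3',max(0,x-80),max(0,y-90),x+80,y+30,5,'s3c');print(max(0,x-80),max(0,y-90))
z=np.load('pics/w3.npz');print('body',[(v,pts('wrist',[[280,v]],'w3').round(3)) for v in(383,400)])
```

```text
[[320.1440701  230.262342  ]
 [321.93037694 218.62449667]
 [310.91958241 236.32076779]]
0.02 0  
0.03 0  
0.04 11 [ 0.435 -0.07 ] [325. 219.]
0.05 26 [ 0.434 -0.049] [322. 222.]
0.06 22 [ 0.435 -0.046] [322. 221.]
0.07 12 [ 0.43  -0.065] [327. 214.]
0.08 9 [ 0.43  -0.068] [328. 211.]
0.09 40 [ 0.432 -0.036] [322. 216.]
0.1 21 [ 0.429 -0.035] [323. 214.]
0.11 48 [ 0.432 -0.043] [324. 209.]
0.12 23 [ 0.43  -0.044] [326. 207.]
0.13 25 [ 0.428 -0.035] [325. 207.]
0.14 55 [ 0.431 -0.033] [323. 204.]
0.15 53 [ 0.434 -0.027] [321. 203.]
0.16 32 [ 0.436 -0.026] [321. 200.]
240 140
body [(383, array([[ 0.451, -0.061,  0.119]])), (400, array([[ 0.452, -0.061,  0.126]]))]
```

View pics/s3c.png

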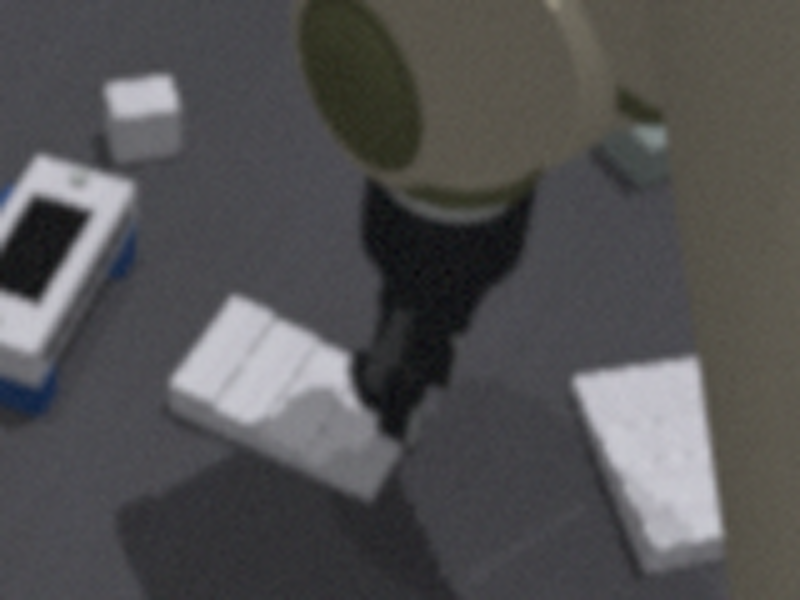

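Picture 8 (side crop) shows the fingertips around (400,420), above the gauge's tail. Both depth cameras put them about 48 mm above the table while the state says TCP z = 3 mm. So the real tips are about 46 mm short of the reported TCP, and the gauge is untouched. I will back off and go lower, watching the force.

```bash
python3 -m pendant '[[[-15,-0.7,0],0,-0.2],[[0,0,-20],0,-0.2],[[0,0,-17],0,-0.2],[[0,0,0],0,-0.2],[[0,0,0],0,-0.2]]'
python3 - <<'E'
from h import *
s,im,d=snap('wrist','w4')
h,w=d.shape;uv=np.stack(np.meshgrid(np.arange(w),np.arange(h)),-1).reshape(-1,2)
P=pts('wrist',uv,'w4')
for a,b in((215,250),(300,335)):
    k=(uv[:,0]>a)&(uv[:,0]<b)&(uv[:,1]>250)&(uv[:,1]<300)&(d.ravel()<.17)
    Q=P[k];print(Q[:,2].min(),Q[Q[:,2]<Q[:,2].min()+.006].mean(0))
print(pts('wrist',[[280,280],[280,300]],'w4'))
E
```

```text
time_s: 5.22
position: [0.4248, -0.0617, -0.0337]
tool_rot: [[0.999, 0.046, 0.007], [0.046, -0.999, -0.001], [0.006, 0.001, -1.0]]
ft_force: [-0.5, -0.1, 0.8]
grip_width: 0.0342
-0.0008396639485087065 [ 0.42744564 -0.04154696  0.00098925]
-0.0008115269779472301 [ 0.42963532 -0.08139238  0.0010322 ]
[[ 4.21107328e-01 -6.43457635e-02  6.32124526e-04]
 [ 4.08776400e-01 -6.49801386e-02  2.22673123e-04]]
```

```bash
python3 - <<'E'
from h import *
print(pts('wrist',[[233,266],[316,266],[229,270],[319,270]],'w4'))
E
python3 -m pendant '[[[0,0,-4],0,-0.2],[[0,0,0],0,-0.2],[[0,0,-3],0,-0.2],[[0,0,0],0,-0.2],[[0,0,0],0,-0.2]]'
```

```text
[[ 0.43556749 -0.04146484  0.01533934]
 [ 0.43748908 -0.07995771  0.01577297]
 [ 0.43524432 -0.04007189  0.01885458]
 [ 0.43704928 -0.08098296  0.01884162]]
time_s: 5.9
position: [0.4256, -0.062, -0.0394]
tool_rot: [[0.999, 0.046, 0.009], [0.046, -0.999, -0.002], [0.009, 0.003, -1.0]]
ft_force: [0.0, -0.8, 1.1]
grip_width: 0.034
```

```bash
python3 -m pendant '[[[0,0,-4],0,-0.2],[[0,0,0],0,-0.2],[[4,0.5,0],0,-0.2],[[4,0.5,0],0,-0.2],[[5,0.5,0],0,-0.2],[[5,0.5,0],0,-0.2],[[0,0,0],0,-0.2]]'
python3 - <<'E'
from h import *
s,im,d=snap('wrist','w5')
print(s['ft_force'],pts('wrist',[[233,266],[316,266]],'w5'))
# tail edge: brightness rows along centre column, via height step in depth
h,w=d.shape;uv=np.stack(np.meshgrid(np.arange(w),np.arange(h)),-1).reshape(-1,2)
P=pts('wrist',uv,'w5')
k=(P[:,2]>.007)&(P[:,2]<.03)&(uv[:,1]<262)&(uv[:,0]>150)&(uv[:,0]<400)
print(cv2.minAreaRect((P[k][:,:2]*1000).astype(np.float32)), P[k][:,0].min())
E
```

```text
time_s: 6.78
position: [0.4426, -0.0594, -0.0395]
tool_rot: [[0.999, 0.048, 0.006], [0.048, -0.999, -0.003], [0.006, 0.003, -1.0]]
ft_force: [-1.0, -0.8, 7.6]
grip_width: 0.0341
[-1.01551591 -0.79681149  7.63234913] [[ 0.45514715 -0.03953623  0.01315745]
 [ 0.4565645  -0.07716074  0.01256628]]
((508.2220458984375, -55.36296844482422), (101.07048797607422, 70.6806411743164), 2.6734018325805664) 0.45618961481864057
```

```bash
python3 -m pendant '[[[0,0,3],0,-0.2],[[0,0,0],0,-0.2],[[0,0,0],0,-0.2]]'
python3 - <<'E'
from h import *
s,im,d=snap('wrist','w6'); print(s['ft_force'])
a=cv2.imread('pics/w6.png');cv2.imwrite('pics/w6b.png',cv2.resize(a,(800,600)))
E
```

```text
time_s: 7.2
position: [0.4428, -0.0593, -0.0369]
tool_rot: [[0.999, 0.048, 0.005], [0.048, -0.999, -0.002], [0.005, 0.003, -1.0]]
ft_force: [-2.3, -0.2, 1.3]
grip_width: 0.0342
[-2.28380245 -0.18319426  1.2860539 ]
```

View pics/w6b.png

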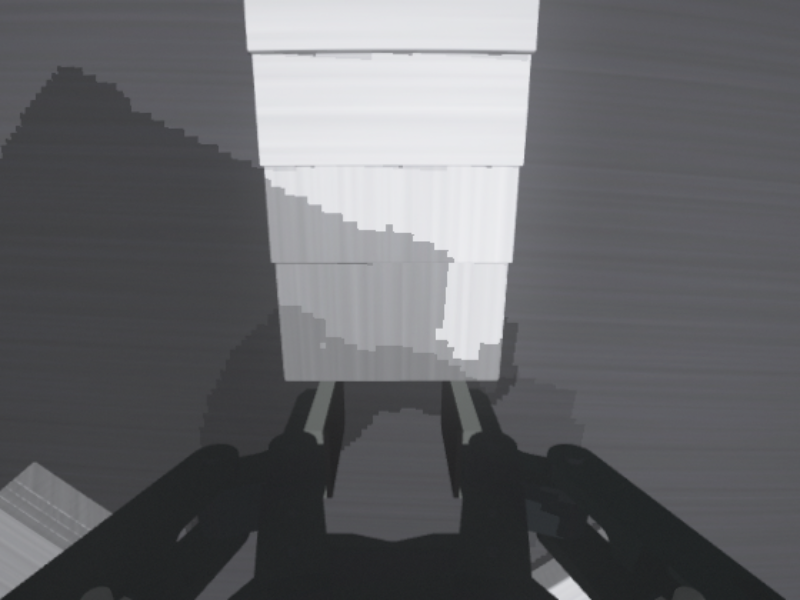

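The wrist view shows both fingertips flush against the tail edge (v≈380, u 285–499), centred on it and below its top, with a light -2 N contact. I push ahead while turning to the bridge's yaw.

```bash
python3 -m pendant '[[[6,0,0],0.016,-0.2],[[6,0,0],0.016,-0.2],[[6,0,0],0.016,-0.2],[[6,0,0],0.016,-0.2],[[6,0,0],0.016,-0.2],[[6,0,0],0.016,-0.2],[[6,0,0],0.016,-0.2],[[0,0,0],0,-0.2]]'
python3 - <<'E'
from h import *
s,im,d=snap('wrist','w7'); print(s['ft_force'])
a=cv2.imread('pics/w7.png');cv2.imwrite('pics/w7b.png',cv2.resize(a,(800,600)))
E
```

```text
time_s: 8.25
position: [0.4881, -0.0593, -0.037]
tool_rot: [[0.986, 0.168, 0.006], [0.168, -0.986, -0.002], [0.005, 0.003, -1.0]]
ft_force: [0.2, -0.3, -0.2]
grip_width: 0.0342
[ 0.20125288 -0.27417646 -0.16736568]
```

View pics/w7b.png

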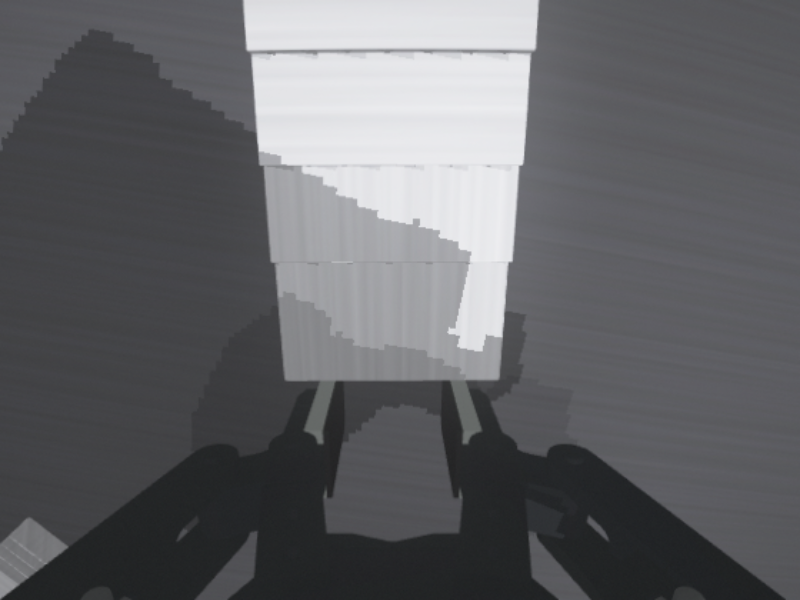

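The gauge follows the fingers rigidly (same pixels as before, tail at 285–499, v=380). Next it goes into the mouth.

```bash
python3 -m pendant '[[[5,0,0],0.005,-0.2],[[5,0,0],0,-0.2],[[5,0,0],0,-0.2],[[5,0,0],0,-0.2],[[5,0,0],0,-0.2],[[5,0.2,0],0,-0.2],[[0,0,0],0,-0.2]]'
python3 - <<'E'
from h import *
s,im,d=snap('wrist','w8'); print(s['ft_force'])
f=[int(v*.7) for v in (100,210,320)]
g=cv2.cvtColor(im,cv2.COLOR_RGB2GRAY).astype(int)
for v in f:
    r=np.diff(cv2.GaussianBlur(im[:,:,::-1].copy(),(3,3),0)[v].astype(int).sum(1)); print(v/.7, (np.argsort(-abs(r))[:8]/.7).round())
c=g[:300,230:300].mean(1);e=np.diff(c);print('rows',[(round(i/.7),int(e[i])) for i in range(299) if abs(e[i])>8])
E
```

```text
time_s: 9.18
position: [0.5195, -0.0588, -0.0371]
tool_rot: [[0.985, 0.173, 0.005], [0.173, -0.985, -0.001], [0.004, 0.002, -1.0]]
ft_force: [0.1, 0.1, 0.8]
grip_width: 0.0343
[0.06069995 0.14465764 0.82585433]
100.0 [527. 253. 254. 529. 526. 251. 256. 206.]
210.0 [516. 514. 266. 517. 264. 267. 381. 513.]
320.0 [503. 501. 504. 279. 451. 450. 277. 280.]
rows [(10, 51), (11, 21), (21, 16), (23, 28), (24, 10), (26, 9), (27, 9), (47, -35), (49, -40), (50, 20), (51, 41), (53, 17), (163, -16), (166, 14), (261, -10), (263, 12), (379, -10), (380, -54)]
```

```bash
python3 -m pendant '[[[5,0.9,0],0,-0.2],[[5,0.9,0],0,-0.2],[[5,0.9,0],0,-0.2],[[5,0.9,0],0,-0.2],[[5,0.9,0],0,-0.2],[[5,0.9,0],0,-0.2],[[5,0.9,0],0,-0.2],[[3,0.5,0],0,-0.2],[[0,0,0],0,-0.2]]'
```

```text
time_s: 10.35
position: [0.5597, -0.0515, -0.0371]
tool_rot: [[0.985, 0.173, 0.004], [0.173, -0.985, -0.001], [0.004, 0.002, -1.0]]
ft_force: [-1.0, 0.5, 0.0]
grip_width: 0.0342
```

```bash
python3 -m pendant '[[[2,0.35,0],0,-0.2],[[2,0.35,0],0,-0.2],[[2,0.35,0],0,-0.2]]'; python3 -m pendant '[[[1.5,0.26,0],0,-0.2],[[1.5,0.26,0],0,-0.2]]'
```

```text
time_s: 10.72
position: [0.5656, -0.0504, -0.0371]
tool_rot: [[0.985, 0.172, 0.003], [0.172, -0.985, -0.001], [0.003, 0.002, -1.0]]
ft_force: [-2.1, -1.0, 1.5]
grip_width: 0.0341
time_s: 10.98
position: [0.5667, -0.0502, -0.0372]
tool_rot: [[0.985, 0.173, -0.002], [0.173, -0.985, -0.002], [-0.002, 0.001, -1.0]]
ft_force: [-12.8, -4.8, 9.3]
grip_width: 0.0344
```

The fingers stall at x = 0.5667 (home predicted 0.5669) with the force rising, so the nose is on the stop. A bit more pressure will seat it square.

```bash
python3 -m pendant '[[[3,0.5,0.5],0,-0.2],[[3,0.5,0.5],0,-0.2]]'
```

```text
time_s: 11.22
position: [0.566, -0.0502, -0.037]
tool_rot: [[0.985, 0.174, -0.018], [0.174, -0.985, -0.002], [-0.018, -0.001, -1.0]]
ft_force: [-15.7, -7.3, 7.6]
grip_width: 0.0341
```

```bash
python3 -m pendant '[[[-8,-1.4,0],0,-0.2],[[-20,-3.5,0],0,-0.2],[[-5,-1,40],0,-0.2],[[0,0,55],0,-0.2],[[0,0,55],0,-0.2],[[0,0,40],0,-0.2],[[0,0,0],0,-0.2],[[0,0,0],0,-0.2]]'
python3 - <<'E'
from h import *
s,im,d=snap('wrist','w9'); print(s['ft_force'])
a=cv2.imread('pics/w9.png');cv2.imwrite('pics/w9b.png',cv2.resize(a,(800,600)))
E
```

```text
time_s: 12.22
position: [0.5337, -0.056, 0.1586]
tool_rot: [[0.985, 0.173, -0.008], [0.173, -0.985, -0.002], [-0.008, 0.001, -1.0]]
ft_force: [-0.8, 0.2, -0.8]
grip_width: 0.0344
[-0.78843051  0.19100093 -0.84199359]
```

View pics/w9b.png

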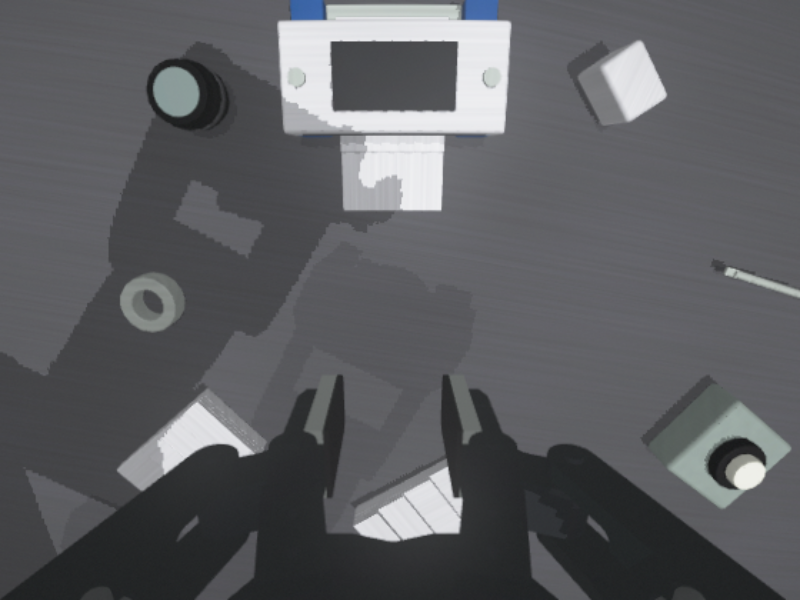

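Run:
```python
from h import *
f=lambda a:(np.array(a,float)+.5)*.7-.5
c=pts('wrist',f([[277.5,22],[511,22],[504.5,133],[284.5,133]]),'w9',plane=.061);o=c.mean(0)
d=c[0]+c[3]-c[1]-c[2];y=np.arctan2(-d[0],d[1]);t=pts('wrist',f([[343,211],[442,211]]),'w9',plane=.012)
R=np.array([[np.cos(y),np.sin(y)],[-np.sin(y),np.cos(y)]])
print('bridge',o,np.degrees(y),'tail in bridge',[(R@(q[:2]-o[:2])*1000).round(1) for q in t])
e=t[0]-t[1];print('tail yaw',np.degrees(np.arctan2(-e[0],e[1])))
print('side edges yaw', [np.degrees(np.arctan2(*(a-b)[[1,0]])) for a,b in (pts('wrist',f([[342,157],[343,210]]),'w9',plane=.012),pts('wrist',f([[443,157],[442,210]]),'w9',plane=.012))])
b=f([[746,471],[740,470],[750,474]]);print('button',pts('wrist',b,'w9'),pts('wrist',b[:1],'w9',plane=.0575))
# numeric: white blob
z=np.load('pics/w9.npz');im=z['im'];m=np.zeros(im.shape[:2],bool);m[300:360,490:550]=True
k=m&(im.min(2)>150);v,u=np.nonzero(k);print('blob',u.mean()/.7,v.mean()/.7,k.sum())
P=pts('wrist',np.c_[u,v],'w9');print(np.median(P,0),P[:,2].max(),P.min(0),P.max(0))
```

```text
bridge [ 0.65640994 -0.03562739  0.061     ] 9.979916402560326 tail in bridge [array([-79.5,  36.3]), array([-79.5, -34.2])]
tail yaw 9.940300999353562
side edges yaw [np.float64(9.273615361559301), np.float64(10.6345530428528)]
button [[ 0.43600421 -0.35523688  0.05745361]
 [ 0.43704533 -0.34825773  0.05874068]
 [ 0.43459633 -0.35849705  0.05881041]] [[ 0.43603336 -0.35518541  0.0575    ]]
blob 739.1683635194513 462.19483442289146 1333
[ 0.43801819 -0.36122885  0.03640949] 0.34029614820809273 [ 0.3839266  -0.43955044  0.00071376] [ 0.61372107 -0.04147591  0.34029615]
```

Home check: the tail is at bridge x = -79.5 mm (expected -80), y about +1 mm, and its edge yaw is 9.94° against 9.98° for the bridge, so it is square and home. Next is the button at about (0.435,-0.356), top at z about 0.058, with the fingers shut.

```bash
python3 -m pendant '[[[-14,-43,0],0,-1],[[-14,-43,0],0,-1],[[-14,-43,0],0,-1],[[-14,-43,0],0,-1],[[-14,-43,0],0,-1],[[-14,-43,0],0,-1],[[-14,-40,0],0,-1],[[0,0,0],0,-1],[[0,0,0],0,-1]]'
```

```text
time_s: 13.4
position: [0.4294, -0.3598, 0.1459]
tool_rot: [[0.984, 0.175, -0.021], [0.175, -0.984, 0.012], [-0.019, -0.015, -1.0]]
ft_force: [0.3, 0.2, 0.1]
grip_width: -0.0001
```

```bash
python3 -m pendant '[[[4,3,-40],0,-1],[[0,0,-40],0,-1],[[0,0,-15],0,-1],[[0,0,0],0,-1],[[0,0,0],0,-1]]'
python3 - <<'E'
from h import *
s,im,d=snap('wrist','w10')
# button / fingertip geometry near image centre bottom
for v in range(225,300,6): print(v,pts('wrist',[[275,v],[262,v],[290,v]],'w10').round(3).tolist())
cv2.imwrite('pics/w10b.png',cv2.resize(cv2.imread('pics/w10.png'),(800,600)))
E
```

```text
time_s: 14.02
position: [0.4357, -0.3513, 0.048]
tool_rot: [[0.983, 0.181, -0.021], [0.182, -0.983, 0.013], [-0.019, -0.016, -1.0]]
ft_force: [-0.1, -0.7, 0.8]
grip_width: 0.0003
225 [[0.45, -0.349, 0.048], [0.444, -0.341, 0.036], [0.452, -0.358, 0.048]]
231 [[0.446, -0.349, 0.048], [0.444, -0.342, 0.045], [0.448, -0.358, 0.048]]
237 [[0.442, -0.35, 0.047], [0.441, -0.342, 0.048], [0.446, -0.359, 0.053]]
243 [[0.442, -0.35, 0.055], [0.437, -0.343, 0.047], [0.444, -0.359, 0.058]]
249 [[0.439, -0.351, 0.058], [0.433, -0.344, 0.048], [0.441, -0.36, 0.058]]
255 [[0.435, -0.352, 0.058], [0.429, -0.344, 0.048], [0.437, -0.36, 0.057]]
261 [[0.431, -0.352, 0.058], [0.425, -0.345, 0.049], [0.433, -0.361, 0.057]]
267 [[0.448, -0.35, 0.097], [0.447, -0.344, 0.098], [0.429, -0.362, 0.059]]
273 [[0.448, -0.35, 0.103], [0.447, -0.344, 0.103], [0.446, -0.357, 0.096]]
279 [[0.449, -0.35, 0.109], [0.447, -0.344, 0.107], [0.446, -0.357, 0.101]]
285 [[0.448, -0.35, 0.113], [0.447, -0.345, 0.113], [0.45, -0.356, 0.114]]
291 [[0.449, -0.35, 0.119], [0.448, -0.345, 0.119], [0.45, -0.356, 0.118]]
297 [[0.449, -0.35, 0.123], [0.447, -0.345, 0.122], [0.45, -0.356, 0.122]]
```

View pics/w10b.png

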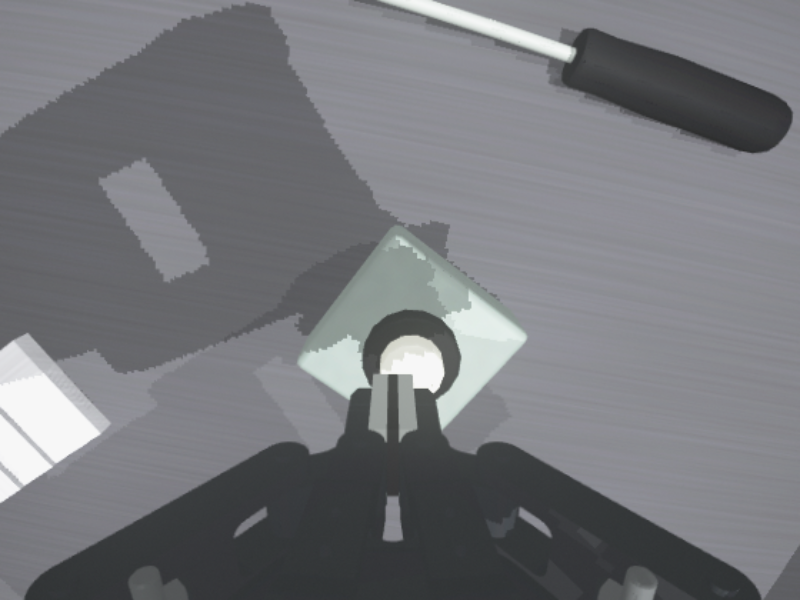

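Picture 12: the button (white, (411,362)) lies a little right of and nearer to the robot than the shut tips ((392,375)). The tips are at z about 0.094 and the button top at 0.058. I shift (-5,-6) mm and press.

```bash
python3 -m pendant '[[[-5,-6,-10],0,-1],[[0,0,-15],0,-1],[[0,0,-4],0,-1],[[0,0,0],0,-1],[[0,0,0],0,-1]]'
python3 - <<'E'
from h import *
s,im,d=snap('wrist','w11');print(s['ft_force'])
for u in (265,275,285,295): print(u,[pts('wrist',[[u,v]],'w11').round(3)[0].tolist() for v in range(232,285,6)])
E
```

```text
time_s: 14.7
position: [0.4306, -0.3582, 0.0183]
tool_rot: [[0.983, 0.181, -0.02], [0.181, -0.983, 0.011], [-0.017, -0.015, -1.0]]
ft_force: [-0.7, 1.6, 0.5]
grip_width: 0.0002
[-0.71440813  1.64734845  0.46420913]
265 [[0.451, -0.35, 0.046], [0.448, -0.35, 0.047], [0.445, -0.351, 0.049], [0.442, -0.351, 0.049], [0.442, -0.352, 0.056], [0.442, -0.352, 0.063], [0.442, -0.352, 0.069], [0.443, -0.352, 0.075], [0.444, -0.352, 0.081]]
275 [[0.452, -0.355, 0.047], [0.449, -0.355, 0.048], [0.446, -0.356, 0.048], [0.445, -0.356, 0.054], [0.443, -0.356, 0.057], [0.443, -0.357, 0.062], [0.443, -0.357, 0.068], [0.443, -0.357, 0.075], [0.444, -0.357, 0.08]]
285 [[0.454, -0.36, 0.048], [0.45, -0.36, 0.049], [0.447, -0.361, 0.048], [0.445, -0.361, 0.052], [0.444, -0.361, 0.056], [0.444, -0.361, 0.062], [0.444, -0.361, 0.069], [0.444, -0.361, 0.073], [0.444, -0.361, 0.08]]
295 [[0.453, -0.365, 0.044], [0.451, -0.365, 0.048], [0.447, -0.366, 0.047], [0.444, -0.367, 0.048], [0.445, -0.366, 0.055], [0.442, -0.367, 0.057], [0.439, -0.367, 0.058], [0.441, -0.366, 0.067], [0.441, -0.366, 0.072]]
```

```bash
python3 -m pendant '[[[0,0,-3],0,-1],[[0,0,-3],0,-1],[[0,0,-2],0,-1]]'; python3 -m pendant '[[[0,0,-2],0,-1],[[0,0,-2],0,-1]]'
```

```text
time_s: 15.12
position: [0.4309, -0.3585, 0.012]
tool_rot: [[0.983, 0.181, -0.019], [0.182, -0.983, 0.009], [-0.017, -0.013, -1.0]]
ft_force: [-5.6, 4.9, 25.2]
grip_width: 0.0001
time_s: 15.38
position: [0.4309, -0.3586, 0.0121]
tool_rot: [[0.983, 0.182, -0.018], [0.182, -0.983, 0.007], [-0.016, -0.01, -1.0]]
ft_force: [-5.6, 5.4, 22.8]
grip_width: -0.0002
```

The tips hard-stopped 6.3 mm below the contact height, at 23–25 N against a 5 N spring, so the button is fully down. Now I release and retreat.

```bash
python3 -m pendant '[[[0,0,10],0,-1],[[0,0,40],0,-1],[[0,0,45],0,-1],[[15,43,35],0,-1],[[15,43,0],0,-1],[[15,43,0],0,-1],[[15,43,0],0,-1],[[15,43,0],0,-1],[[15,43,0],0,-1],[[14,43,0],0,-1],[[0,0,0],0,-1],[[0,0,0],0,-1]]'
python3 - <<'E'
from h import *
s,im,d=snap('wrist','w12');print(s['position'],s['ft_force'])
P=pts('wrist',np.stack(np.meshgrid(np.arange(560),np.arange(420)),-1).reshape(-1,2),'w12')
k=(np.hypot(P[:,0]-.431,P[:,1]+.3575)<.009)&(P[:,2]>.03)&(P[:,2]<.08);print('button z',k.sum(),np.median(P[k],0) if k.any() else '')
y=np.radians(10);Q=(P[:,:2]-[.6565,-.035])@np.array([[np.cos(y),-np.sin(y)],[np.sin(y),np.cos(y)]])
k=(Q[:,0]>-.1)&(Q[:,0]<-.035)&(abs(Q[:,1])<.06)&(P[:,2]>.007)&(P[:,2]<.025)
print('tail extents in bridge',k.sum(),np.percentile(Q[k],[1,99],axis=0).round(4))
for a in(-.03,-.015,0,.015,.03):
    j=k&(abs(Q[:,1]-a)<.003);print(a,Q[j][:,0].min().round(4),P[j][:,2].mean().round(4))
# bystanders: compare before/after in first top view
s,im2,_=snap('top','top3');im1=np.load('pics/top.npz')['im']
df=cv2.absdiff(cv2.GaussianBlur(im1,(5,5),0),cv2.GaussianBlur(im2,(5,5),0)).max(2)
for nm,(x,yy) in dict(can=(210,352),jar=(203,279),collar=(322,346),lens=(338,271),block=(471,247),driver=(590,305),bridgefar=(400,240),ctl=(558,372)).items():
    u,v=int(x*.7),int(yy*.7);print(nm,df[v-18:v+18,u-18:u+18].max(),df[v-18:v+18,u-18:u+18].mean().round(1))
E
```

```text
time_s: 16.88
position: [0.5376, -0.049, 0.145]
tool_rot: [[0.984, 0.18, -0.014], [0.18, -0.984, 0.006], [-0.013, -0.008, -1.0]]
ft_force: [0.5, -1.3, -0.3]
grip_width: -0.0001
[ 0.53755742 -0.04895225  0.14503857] [ 0.49039222 -1.30075989 -0.30766488]
button z 155 [ 0.43104206 -0.35716899  0.05822608]
tail extents in bridge 3478 [[-0.0788 -0.0336]
 [-0.0352  0.0351]]
-0.03 -0.0787 0.0135
-0.015 -0.0789 0.0135
0 -0.079 0.0135
0.015 -0.0791 0.0133
0.03 -0.0782 0.0134
can 38 7.7
jar 7 4.5
collar 83 38.3
lens 49 17.6
block 105 9.4
driver 7 4.1
bridgefar 162 40.2
ctl 8 5.3
```

```bash
python3 -c "
from h import *
print(ticket.close_job())"
```

```text
the job is handed in; nothing more can be done
None
```

The gauge is home against the stop and the button was pressed fully and came back up. I handed the job in at about 17 s.

- **Gauge:** I chose the lookalike farthest from the base. I pushed it flat with the two fingertips on its tail, turned it to the bridge's yaw, and pushed it in until it stalled at the predicted spot with about 16 N.
- **Home check:** the tail is at bridge x = -79 to -79.5 mm, where -80 is ideal. It is about 1 mm off centre, and its edge is within 0.1° of the bridge, all within calibration error. It had not moved when I checked again after the button press.
- **Button:** only after that, I pressed it with shut fingers until it stopped hard 6.3 mm below first contact, at about 25 N. Afterwards its top read z = 58 mm again, the same as before.
- **A reading that disagreed:** the real fingertips sat about 46 mm behind the reported TCP (seen in two cameras). My first approach therefore passed above the gauge without touching it, and I went lower to correct it. While lowering, the fingertips touched the table at about 8 N.
- **Bystanders:** the before-and-after top views matched for the jar, driver and control box. They differed at the can, collar, lens, block and bridge, which I put down to the arm and its shadow without checking further. The fingers were never near the can, collar, lens or block.

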